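# Hang a tool rail on slotted uprights

### The arm

A 6-joint arm with a two-finger parallel gripper is mounted at the origin on the work surface; the furniture and walls round the work are solid. World frame = base frame: x ahead of the robot, y to its left, z up, the work surface at z = 0. Lengths are in m, angles in rad, forces in N, time in s.
With the tool pointing down it reaches from about 0.275 to 0.825 m from the base axis. Payload 4.9 kg.
Tool frame: the origin (TCP) lies between the finger pads; the fingertips stand manip.tip_extent ahead of it and the grasp point (between the pads) is the TCP (manip.tip_extent is the distance from the TCP to the fingertips, in m); z points along the fingers, y is the line along which they close (so a half turn about z gives the same grasp; the last joint's range is limited). The gripper opens to 85 mm and grips with 20 to 120 N. Pads are 22 mm wide; open, the fingers measure 114 mm over their backs; the gripper's body (76 mm by 85 mm) begins 54 mm behind the grasp point. The pads swing forward as they close: fully open they stand 13 mm farther back than shut.
Start: joints at [1.025, 0.326, -0.193, 1.052, 0, 1.437], TCP at [0.22, 0.504, 0.25] pointing down, gripper open.
Joint ranges: [-2.65, 2.65], [-0.97, 1.79], [-1.3, 1.35], [-1.93, 2.1], [-1.47, 1.37], [-3.14, 3.14]. Speed limits (rad/s): [2.57, 2.57, 3.14, 3.14, 3.14, 3.14].

### API

Orientations are given as a unit quaternion [x, y, z, w].
In Python, from station import manip gives the robot as it stands.
- The arm moves only by the tool step_arm, never from a script. Its argument "motion" is a list of rows, each a list of 4 numbers: the shift along the tool's x, y, z each as a share of 250 mm, from -1 to 1, then the turn about the tool's z as a share of 180 degrees, from -1 to 1. In form: [[dx, dy, dz, twist], ...]. A call has 1 to 20 rows; each row is the pose to reach, as a shift and turn from the pose commanded when the call began, along the tool's axes at that moment, turning the shorter way round; what a row does not reach only later rows make up. A row lasts 1/10 s, in which the tool goes at most 50 mm and 8.59 degrees, less where a joint would pass 70% of its speed; a pose out of reach is approached as far as the arm can. A call with a number of a shift or a turn outside -1 to 1 is refused whole. A call with a gripper value outside its range is refused whole. "grip" is the closure, from -1 (fully open) to 1 (shut), so that 0 is half open, set as the call begins (left out, the last holds). The fingers move at their own pace and stop on an object; the grip force is fixed at half the most. Time passes only in rows, so rows that repeat a pose let the fingers close. It gives the time, the measured TCP pose, the force, the opening and the grip force at its end, in the units of the state.
- manip.observe(): the state, without advancing time (a new reading comes with each control period).
- manip.camera(name): name is "scene" or "side" or "wrist"; returns (picture, depth): 420x560x3 uint8, red, green, blue; 420x560 float32, m along the optical axis (not along the pixel's ray), 0 where there is no reading.
- manip.camera_model(name): a dict with "fx", "fy", "cx", "cy" (pixels), "k1" (the pictures are not rectified: a ray, as slopes to the right and down, at radius r is drawn at 1 + k1 r^2 times it, then the intrinsics apply), "R" (3x3) and "t" (3): a world point X has camera coordinates R X + t; the wrist camera has in their place "tool_from_camera" (4x4, takes a point from camera to tool coordinates, whose origin is the TCP and whose axes are the flange's). Camera axes: x right, y down, z forward; pixel columns grow to the right and rows downward; lengths in m; the calibration is good to about 2 mm. A picture is of the moment at which its call begins: read the wrist's pose just before it. camera_model takes no time and is no camera call.
- manip.hand_in(): hands the job in; it is judged then, once.
The state is a dict: "clock": time; "qpos": joint angles; "joint_vel": joint speeds; "tau": joint torques, N m; "eef_pos": TCP position; "eef_rot": TCP orientation; "wrist_force": force on the tool from outside, world axes, zero at the start; "moment": the same for the moment, N m; "width": finger opening in m; "gripper_force": force on a finger pad.
Only numpy, scipy, OpenCV 4.12 (cv2) and the standard library are available. Lean on these libraries where they do the work, as an engineer would, in place of code of your own. Each camera call takes 0.05 s, during which the arm holds its last target. There are 200 camera calls.

### The job

Pick up the grey steel tool rail, hook the claws at its two ends into the top slots of the stand's two uprights, and press each end down until it is fully home and its spring catch has snapped in over the rail's ear. The slots' height is not known exactly, so feel for them: never lean on the stand harder than about 20 N. Leave the tools that lie nearby where they are.

Things in the scene. Friction and masses are not known exactly. Their poses are not given: they have to be found in the camera images.
- rack: fixed stand: plywood board 135x300x18 mm with two foot clamps holding a steel frame of two slotted uprights. Origin on the bench, midway between the uprights, below their front faces; x: away from the hanging side (claws go in along +x), y: to the left upright, z up. The frame was clamped up to 8 mm above or below nominal (both uprights alike); readings do not show it. Heights given are nominal
- slot_l (a point): nominal centre of the left upright's top slot, on the face (x 0, y 100, z 193 mm in rack's axes). Real slot up to 8 mm higher or lower, with the frame. Slot 11 mm wide, 38 mm high (z 174 to 212), in 3 mm sheet; a second slot lies lower (114 to 152; not to be used). Upright: channel 30 mm wide, 25 deep, to z 224; between the uprights only a tie below z 115. Smooth steel, friction about 0.3
- slot_r (a point): the same on the right upright (y -100). Beside each top slot a spring catch: dark housing x -19 to 0, |y| 126 to 143, z 163 to 186 mm; its bevelled bolt reaches in to |y| 115.5, underside z 169, top 180. Beware, a black tripod leg slants up from the bench at world (0.35, 0, 0) to (0.75, 0.02, 0.5): pass it near the robot's base, over its foot, at 0.36 m from the axis and 0.36 m up
- rail_mid (a point): centre of the rail's web, 23 mm above its underside. Rail: loose, 0.36 to 0.56 kg, grey, stands on an 18 mm plywood board as it will hang; x: the way the claws point, y: to its left end, z up. Web 12 mm thick (x), 224 long, 46 high: grasp it from above across x, here or 12 mm higher; it balances within 15 mm. A ledge 4 mm thick with an 8 mm lip runs along its foot to 43 mm in front
- rail_claw_l (a point): tip centre of the left claw, 24 mm behind (+x) rail_mid, 100 mm left, 40 mm above the underside. Neck 8 mm wide, 44 to 56 mm above the underside; its tang hangs to 24 mm, its front 4.3 mm (top) to 6.5 mm (foot), its tip 12 mm behind the end plate, tapered 1.5 mm a side. Goes in with the rail's underside 20 to 26 mm above home (home: z 130 nominal); else the rail stops 12 mm short
- rail_claw_r (a point): the same at the right end. End plates 24 mm wide, 62 high, backs 12 mm behind rail_mid: they meet the uprights' faces when the claws are in. When the rail is then lowered, an ear at each end (|y| to 120, 34 to 38 mm above the underside) comes to lie on the catch's bevel 11 to 16 mm above home; the rail can be let go there and stays hooked
- rail_pad_l (a point): centre of the top of the flat tab at the rail's left end, to press on: 30 mm (x) by 24 mm (y), 62 mm above the underside, 3 mm in front of rail_mid and 100 mm left. About 8 to 12 N here drives the ear past the catch, which snaps back over it; the hard stop comes 1.2 mm lower. The hanging rail leans forward up to 4 mm at this height
- rail_pad_r (a point): the same at the right end, 100 mm to the right of rail_mid
- latch_l (a joint): bolt of the left spring catch, m: 0 = sprung out; the ear pushes it outward, to 0.0085 at most; back at 0 over a rail that is home = locked. Spring 2.7 N at 0, then 450 N/m. The frame of its body latch_l has rack's axes, origin at the inner end of the bolt's underside
- latch_r (a joint): the same at the right
- driver: bystander: screwdriver with a wooden handle, 245 mm long, lying to the left; origin at the centre of its underside
- chisel: bystander: steel cold chisel, 150 mm long, lying to the left; origin at the centre of its underside
- block: bystander: small notched hardwood block, 34 x 115 x 16 mm, lying to the left; origin at the centre of its underside

How it is judged:
By the outcome, as a careful person would: the job done as asked, in the order asked, and still so for the second after the job is handed in, with the robot touching nothing.
It also fails if it takes over 72 s, if anything falls off the work surface, if the arm or the gripper's body presses on something with over 40 N, if the wrist force passes 120 N, or if a joint passes its speed limit or range.

## Working session

There is one attempt and no reset: what is moved stays moved. The work goes in short steps, Python scripts to look and compute and a tool call to move; the robot and the scene stay as the last step left them, time stands still between calls to the robot, and variables do not carry over. Pictures are saved under pics/ and viewed, at most 10 in all, crops included, and the job is handed in when it is done.

Besides the shell and the picture viewer there is one more tool, called as name([rows], argument=value, ...), one row to a line, values as JSON. step_arm: Moves the arm, as the interface text tells. Its arguments: {"type":"object","properties":{"motion":{"type":"array"},"grip":{"type":"number"}},"required":["motion"]}

```bash
mkdir -p pics; ls; python3 - <<'E'
from station import manip
import cv2,numpy as np
s=manip.observe(); print({k:np.round(v,3).tolist() for k,v in s.items()}, manip.tip_extent)
ims=[]
for n in("scene","side"):
    p,d=manip.camera(n); np.savez(f"pics/{n}0.npz",p=p,d=d)
    cv2.imwrite(f"pics/{n}0.png",p[:,:,::-1])
    m=manip.camera_model(n); print(n,{k:np.round(v,4).tolist() for k,v in m.items()})
print(manip.camera_model("wrist"))
E
```

```text
pics
{'clock': 0.0, 'qpos': [1.025, 0.327, -0.194, 1.052, 0.0, 1.437], 'joint_vel': [0.0, -0.001, -0.0, 0.001, 0.001, 0.001], 'tau': [-0.0, -44.341, 26.244, 0.016, -0.0, 0.0], 'eef_pos': [0.22, 0.504, 0.25], 'eef_rot': [0.204, 0.979, -0.001, -0.0], 'wrist_force': [-0.278, -0.004, -0.025], 'moment': [0.01, -0.011, -0.007], 'gripper_force': 0.0, 'width': 0.085} 0.019
scene {'fx': 536.0724, 'fy': 536.0724, 'cx': 273.5665, 'cy': 210.8825, 'k1': -0.2028, 'R': [[-0.4946, -0.869, 0.0137], [-0.5258, 0.2866, -0.8009], [0.6921, -0.4033, -0.5987]], 't': [0.5073, 0.2494, 0.9471]}
side {'fx': 539.0209, 'fy': 539.0209, 'cx': 283.6029, 'cy': 201.8869, 'k1': 0.0496, 'R': [[-0.9115, -0.4113, -0.0066], [-0.2369, 0.538, -0.809], [0.3362, -0.7358, -0.5878]], 't': [0.5558, 0.0407, 1.2635]}
{'fx': 338.7945403668768, 'fy': 338.7945403668768, 'cx': 279.24303910525674, 'cy': 207.87196587441576, 'k1': -0.012083165182206309, 'tool_from_camera': array([[-4.19636665e-04, -9.58602930e-01, -2.84745934e-01,
         7.12916438e-02],
       [ 9.99999892e-01, -4.59618515e-04,  7.35920447e-05,
         5.34806523e-04],
       [-2.01420053e-04, -2.84745873e-01,  9.58603019e-01,
        -1.23901516e-01],
       [ 0.00000000e+00,  0.00000000e+00,  0.00000000e+00,
         1.00000000e+00]])}
```

View pics/scene0.png

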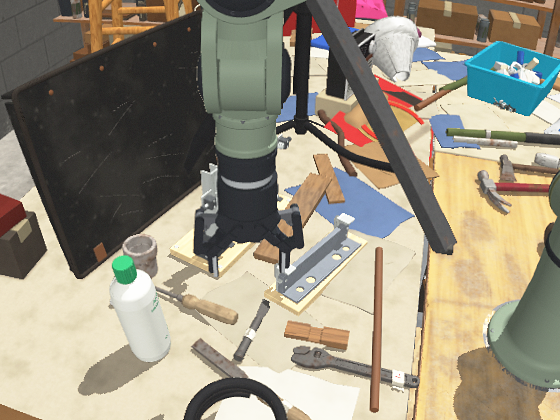

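View pics/side0.png

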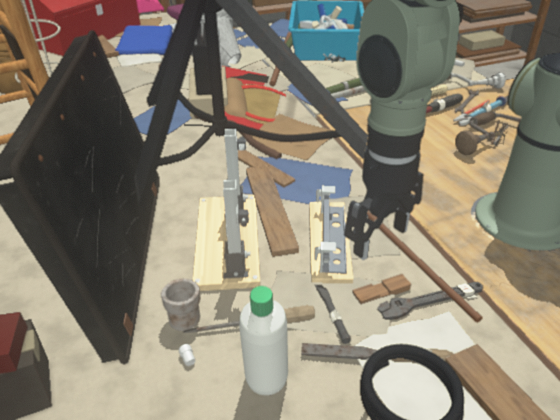

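The scene view shows the rail on its board from (283,290) to (350,220), partly hidden by the gripper. The side view shows the rack at about (200-260,130-285) and the rail at (310-350,185-280), with both rail pads visible at (328,190) and (328,247). Next I'll build an overhead map from depth.

```bash
cat > h.py <<'E'
import numpy as np,cv2
from station import manip
from scipy.spatial.transform import Rotation as Ro
def rays(n,uv):
    m=manip.camera_model(n);K=np.array([[m['fx'],0,m['cx']],[0,m['fy'],m['cy']],[0,0,1.]])
    q=cv2.undistortPoints(np.asarray(uv,float).reshape(-1,1,2),K,np.array([m['k1'],0,0,0.]))[:,0]
    return np.c_[q,np.ones(len(q))],m
def world(n,uv,depth,s=None):
    q,m=rays(n,uv);P=q*np.asarray(depth).reshape(-1,1)
    if n=='wrist':
        T=m['tool_from_camera'];P=P@T[:3,:3].T+T[:3,3]
        return Ro.from_quat(s['eef_rot']).apply(P)+s['eef_pos']
    return (P-m['t'])@np.asarray(m['R'])
def onz(n,uv,z,s=None):
    A=world(n,uv,np.ones(len(uv)),s);B=world(n,uv,2*np.ones(len(uv)),s)
    return A+(B-A)*((z-A[:,2])/(B-A)[:,2])[:,None]
def project(n,X,s=None):
    m=manip.camera_model(n);X=np.atleast_2d(X)
    if n=='wrist':
        T=np.linalg.inv(m['tool_from_camera']);P=Ro.from_quat(s['eef_rot']).inv().apply(X-s['eef_pos'])@T[:3,:3].T+T[:3,3]
    else: P=X@np.asarray(m['R']).T+m['t']
    q=P[:,:2]/P[:,2:];q=q*(1+m['k1']*(q**2).sum(1,keepdims=True))
    return q*[m['fx'],m['fy']]+[m['cx'],m['cy']]
def cloud(n,d,s=None):
    v,u=np.indices(d.shape);uv=np.c_[u.ravel(),v.ravel()]
    return world(n,uv,d.ravel(),s).reshape(*d.shape,3)
E
python3 - <<'E'
from h import *
out=[]
for n in('scene','side'):
    z=np.load(f'pics/{n}0.npz');C=cloud(n,z['d']);C[z['d']==0]=np.nan
    P=C.reshape(-1,3);col=z['p'].reshape(-1,3)
    k=(P[:,0]>.2)&(P[:,0]<.75)&(P[:,1]>.1)&(P[:,1]<.65)&(P[:,2]<.26)&(P[:,2]>-.01)
    P=P[k];col=col[k];o=np.argsort(P[:,2]);P=P[o];col=col[o]
    im=np.zeros((550,400,3),np.uint8);im2=im.copy()
    # rows: x down-> up, cols: y
    im=np.zeros((550,550,3),np.uint8)
    r=((.75-P[:,0])*1000).astype(int);c=((.65-P[:,1])*1000).astype(int)
    im[r,c]=cv2.applyColorMap((np.clip(P[:,2],0,.25)*1000).astype(np.uint8).reshape(-1,1),cv2.COLORMAP_JET)[:,0]
    im=cv2.dilate(im,np.ones((2,2)));out.append(cv2.resize(im,(400,400),interpolation=cv2.INTER_AREA))
cv2.imwrite('pics/top.png',np.hstack(out))
E
```

```text
(no output)
```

View pics/top.png

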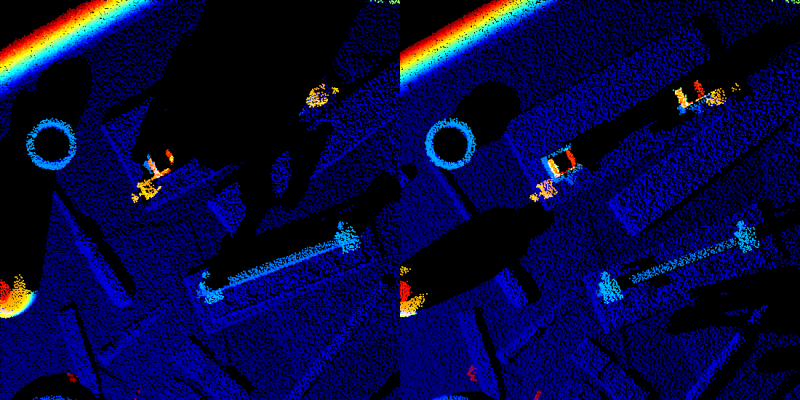

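The overhead map puts the rail pads near (0.355,0.363) and (0.426,0.176), and the uprights near (0.523,0.423) and (0.617,0.249). That gives a rail yaw of about 20° and a rack yaw of about 28°. I'll hover over the rail.

step_arm([
  [-0.2,-0.12,0,0.04],
  [-0.4,-0.24,0,0.09],
  [-0.6,-0.36,0,0.13],
  [-0.76,-0.46,0,0.17],
  [-0.88,-0.54,0,0.21],
  [-0.96,-0.586,0,0.255],
  [-0.96,-0.586,0,0.255],
  [-0.96,-0.586,0,0.255],
  [-0.96,-0.586,0,0.255],
  [-0.96,-0.586,0,0.255],
], grip=-1)

```text
clock: 1.1
eef_pos: [0.3806, 0.2746, 0.2501]
eef_rot: [0.569, 0.822, -0.0, -0.0]
wrist_force: [-1.3, 0.6, -0.0]
width: 0.0856
gripper_force: 0.0
```

```bash
python3 - <<'E'
from h import *
import pickle
s=manip.observe();p,d=manip.camera('wrist');pickle.dump((s,p,d),open('pics/w1.pkl','wb'));cv2.imwrite('pics/w1.png',p[:,:,::-1])
sc,dsc=manip.camera('scene');np.savez('pics/scene1.npz',p=sc,d=dsc)
print(s['eef_pos'],s['eef_rot'],s['joint_vel'].round(3) if hasattr(s['joint_vel'],'round') else s['joint_vel'])
E
```

```text
[0.38063818 0.27462847 0.25013556] [ 5.68844327e-01  8.22445178e-01 -1.43450357e-04 -2.02070080e-04] [ 0.003  0.001  0.001 -0.001 -0.003  0.001]
```

View pics/w1.png

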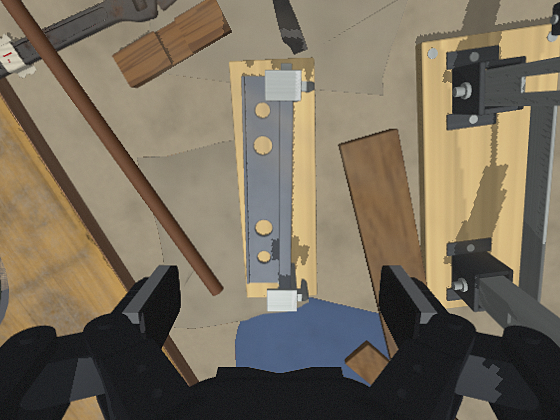

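The wrist view shows the pads as bright rectangles at (282,85) left and (282,300) right. The claws point right, at (308,86) and (304,290). The rack's board and uprights are at the right edge.

```bash
python3 - <<'E'
from h import *
import pickle
s,p,d=pickle.load(open('pics/w1.pkl','rb'))
hsv=cv2.cvtColor(p,cv2.COLOR_RGB2HSV)
C=cloud('wrist',d,s)
for nm,(u0,v0,u1,v1) in {'l':(255,62,325,108),'r':(255,280,320,318)}.items():
    m=np.zeros(d.shape,np.uint8);m[v0:v1,u0:u1]=((hsv[v0:v1,u0:u1,1]<40)&(hsv[v0:v1,u0:u1,2]>175))*255
    n,lab,st,ce=cv2.connectedComponentsWithStats(m);i=1+np.argmax(st[1:,4]);
    cs,_=cv2.findContours((lab==i).astype(np.uint8),cv2.RETR_EXTERNAL,cv2.CHAIN_APPROX_NONE)
    r=cv2.minAreaRect(max(cs,key=len));
    print(nm,st[i],ce[i],r,'depthz',np.median(C[lab==i][:,2]))
    b=onz('wrist',cv2.boxPoints(r),.080,s);print(b.round(4),b.mean(0).round(4),onz('wrist',[ce[i]],.080,s).round(4), np.median(C[lab==i],0))
    print(p[v0:v1:3,282].mean(1).round().tolist())
# height profile check on rows
for nm in ('scene',):
    pass
print(p[85,240:325:2].mean(1).round(),C[85,240:325:2,2].round(3))
print(p[300,240:325:2].mean(1).round(),C[300,240:325:2,2].round(3))
E
```

```text
l [ 265   71   37   29 1014] [282.95069034  84.92800789] ((283.0, 85.0), (28.0, 36.0), 90.0) depthz 0.08043130803623696
[[0.3355 0.3649 0.08  ]
 [0.3628 0.3752 0.08  ]
 [0.3708 0.3551 0.08  ]
 [0.3429 0.3446 0.08  ]] [0.353  0.3599 0.08  ] [[0.3529 0.3601 0.08  ]] [0.35294706 0.36005679 0.08043131]
[111.0, 121.0, 116.0, 190.0, 178.0, 178.0, 179.0, 178.0, 181.0, 178.0, 175.0, 178.0, 182.0, 115.0, 130.0, 132.0]
r [267 290  30  21 604] [281.43211921 300.43046358] ((281.5, 300.0), (20.0, 29.0), 90.0) depthz 0.08023790930755463
[[0.4054 0.1783 0.08  ]
 [0.4319 0.1883 0.08  ]
 [0.4401 0.1674 0.08  ]
 [0.413  0.1573 0.08  ]] [0.4226 0.1728 0.08  ] [[0.4226 0.1725 0.08  ]] [0.4224587  0.1724965  0.08023791]
[82.0, 83.0, 80.0, 74.0, 215.0, 211.0, 211.0, 213.0, 212.0, 208.0, 224.0, 99.0, 105.0]
[168. 130.  78. 126. 124. 122. 122. 124. 123. 121. 124. 122. 127. 187.
 178. 180. 180. 179. 180. 177. 179. 178. 181. 180. 178. 177. 178. 180.
 191. 208. 189. 183. 180. 139.  81.  84.  87. 101. 140. 140. 142. 142.
 142.] [0.019 0.026 0.025 0.022 0.023 0.023 0.022 0.022 0.023 0.022 0.023 0.023
 0.022 0.08  0.081 0.079 0.081 0.081 0.081 0.082 0.08  0.082 0.374 0.081
 0.08  0.078 0.08  0.081 0.081 0.08  0.081 0.074 0.075 0.074 0.074 0.075
 0.073 0.073 0.006 0.004 0.005 0.005 0.005]
[142. 142. 136. 140. 140. 142. 144. 142. 144. 143. 145. 148. 143. 147.
 218. 212. 211. 211. 211. 210. 209. 208. 209. 208. 207. 206. 219. 210.
 190. 222. 212.  63.  84. 119. 128.  96.  97.  96.  96.  94.  84. 114.
  97.] [0.011 0.011 0.374 0.01  0.011 0.011 0.01  0.01  0.011 0.01  0.01  0.374
 0.011 0.011 0.08  0.081 0.08  0.08  0.08  0.08  0.08  0.08  0.08  0.08
 0.08  0.08  0.079 0.08  0.08  0.074 0.075 0.074 0.074 0.073 0.006 0.003
 0.004 0.004 0.004 0.004 0.002 0.003 0.002]
```

step_arm([
  [-0.02,0.12,-0.12,-0.02],
  [-0.04,0.24,-0.24,-0.042],
  [-0.054,0.319,-0.32,-0.042],
  [-0.054,0.319,-0.32,-0.042],
  [-0.054,0.319,-0.32,-0.042],
  [-0.054,0.319,-0.32,-0.042],
  [-0.054,0.319,-0.32,-0.042],
])

```text
clock: 1.9
eef_pos: [0.4594, 0.2889, 0.3292]
eef_rot: [0.514, 0.858, -0.001, -0.001]
wrist_force: [0.4, 0.3, 0.0]
width: 0.0853
gripper_force: 0.0
```

```bash
python3 - <<'E'
from h import *
import pickle
s=manip.observe();p,d=manip.camera('wrist');pickle.dump((s,p,d),open('pics/w2.pkl','wb'));cv2.imwrite('pics/w2.png',p[:,:,::-1])
print(s['eef_pos'],s['eef_rot'])
C=cloud('wrist',d,s)
# tops
k=(C[...,2]>.205)&(C[...,2]<.245)&(d>0)
n,lab,st,ce=cv2.connectedComponentsWithStats(cv2.morphologyEx(k.astype(np.uint8),cv2.MORPH_CLOSE,np.ones((3,3))))
for i in range(1,n):
    if st[i,4]>60:
        q=C[(lab==i)&k];print(st[i],ce[i],q.mean(0).round(4),np.percentile(q[:,2],[5,50,90,97]).round(4))
E
```

```text
[0.45935875 0.28888323 0.32921952] [ 5.14183360e-01  8.57679437e-01 -9.78078213e-04 -7.06329349e-04]
[ 439   55   56   50 1074] [457.3575419   78.16666667] [0.5205 0.424  0.217 ] [0.2074 0.2193 0.2214 0.2218]
```

View pics/w2.png

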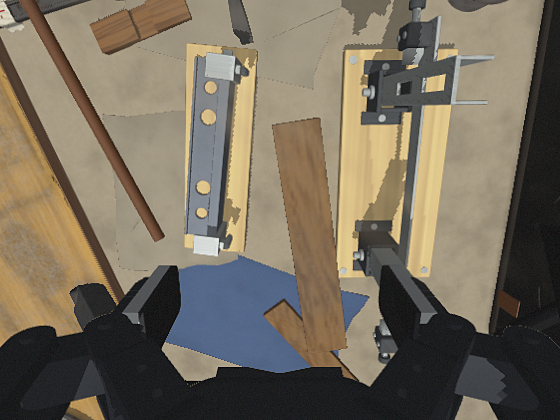

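The wrist view shows the left upright's U-shaped top at about (430-492,55-105) with its slotted face to the left. The right upright is hidden behind the finger at (385,340). The top height reads about 0.2205, so the frame is roughly 3 mm low. I'll shift along the rack to see the right upright.

step_arm([
  [-0.18,0,0,0],
  [-0.36,0,0,0],
  [-0.4,0,0,0],
  [-0.4,0,0,0],
  [-0.4,0,0,0],
  [-0.4,0,0,0],
])

```text
clock: 2.55
eef_pos: [0.5072, 0.2018, 0.3303]
eef_rot: [0.514, 0.858, 0.0, -0.0]
wrist_force: [0.2, 0.6, 0.5]
width: 0.0855
gripper_force: 0.0
```

```bash
python3 - <<'E'
from h import *
import pickle
s=manip.observe();p,d=manip.camera('wrist');pickle.dump((s,p,d),open('pics/w3.pkl','wb'));cv2.imwrite('pics/w3.png',p[:,:,::-1])
print(s['eef_pos'],s['eef_rot'])
out=[]
for f in('w2','w3'):
    s,p,d=pickle.load(open(f'pics/{f}.pkl','rb'))
    C=cloud('wrist',d,s)
    k=(C[...,2]>.212)&(C[...,2]<.235)&(d>0)&(np.linalg.norm(C[...,:2]-s['eef_pos'][:2],axis=2)>.08)
    n,lab,st,ce=cv2.connectedComponentsWithStats(cv2.morphologyEx(k.astype(np.uint8),cv2.MORPH_CLOSE,np.ones((3,3))))
    for i in range(1,n):
        if st[i,4]>60:
            q=C[(lab==i)&k];print(f,st[i],ce[i],q.mean(0).round(4),np.percentile(q[:,2],[5,50,90,97]).round(4))
    out.append(p)
a=cv2.resize(out[0][20:140,340:500],None,fx=2.5,fy=2.5,interpolation=cv2.INTER_CUBIC)
b=cv2.resize(out[1],(400,300))
c=cv2.resize(out[1][160:280,340:500],None,fx=2.5,fy=2.5,interpolation=cv2.INTER_CUBIC)
cv2.imwrite('pics/comb.png',np.hstack([a,c])[:,:,::-1]);
E
```

```text
[0.50715215 0.20183223 0.33025536] [ 5.13879698e-01  8.57862217e-01  5.05935474e-05 -2.62783458e-04]
w2 [444  55  51  50 865] [459.74219653  78.16763006] [0.5211 0.4242 0.2189] [0.213  0.2201 0.2215 0.2219]
w3 [426 203  44  43 782] [440.9859335  223.68414322] [0.6184 0.2493 0.2184] [0.2127 0.2195 0.2214 0.222 ]
w3 [164 353  48  30 703] [188.57752489 368.11237553] [0.5056 0.0472 0.2228] [0.2133 0.2227 0.2314 0.2338]
```

View pics/comb.png

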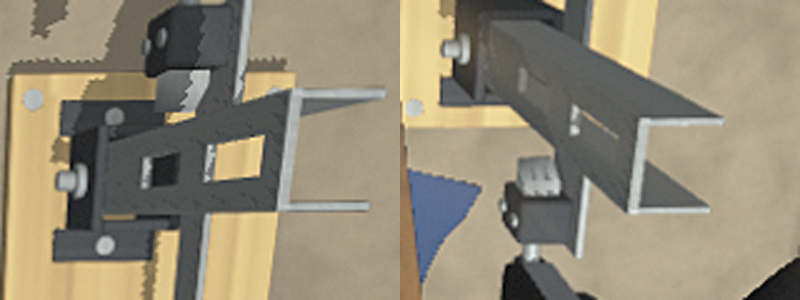

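The crops show both upright tops as bright U strips. In the left crop the front edge runs from about (298,91) to (285,210), and in the right crop from (640,118) to (630,212). The catches are visible beside each. I'll extract the strips.

```bash
python3 - <<'E'
from h import *
import pickle
B={}
for f,(u0,v0,u1,v1) in {'w2':(446,52,498,108),'w3':(424,203,472,249)}.items():
    s,p,d=pickle.load(open(f'pics/{f}.pkl','rb'));C=cloud('wrist',d,s)
    hsv=cv2.cvtColor(p,cv2.COLOR_RGB2HSV);m=np.zeros(d.shape,bool)
    m[v0:v1,u0:u1]=(hsv[v0:v1,u0:u1,1]<35)&(hsv[v0:v1,u0:u1,2]>135)
    m&=(C[...,2]>.2)&(d>0)
    z=C[m][:,2];print(f,m.sum(),'z',np.percentile(z,[10,30,50,70,90]).round(4))
    v,u=np.nonzero(m);B[f]=onz('wrist',np.c_[u,v],.221,s)[:,:2]
    # also front face plane via depth: points below top on face
th=np.radians(28.3)
for it in range(4):
    R=np.array([[np.cos(th),np.sin(th)],[-np.sin(th),np.cos(th)]])
    ctr={}
    for f in B:
        q=B[f]@R.T
        lo=np.percentile(q,1,0);hi=np.percentile(q,99,0);
        ctr[f]=np.array([lo[0],(lo[1]+hi[1])/2]);
        if it==3: print(f,lo.round(4),hi.round(4),'ext',(hi-lo).round(4))
    w={f:R.T@ctr[f] for f in B};dv=w['w2']-w['w3'];th=np.arctan2(-dv[0],dv[1])
    print(np.degrees(th),np.linalg.norm(dv),w,(w['w2']+w['w3'])/2)
# front strip line fit per upright
R=np.array([[np.cos(th),np.sin(th)],[-np.sin(th),np.cos(th)]])
for f in B:
    q=B[f]@R.T;lo=q.min(0);hi=q.max(0);c=(lo[1]+hi[1])/2
    k=(abs(q[:,1]-c)<.011)&(q[:,0]<lo[0]+.008);print(f,np.polyfit(q[k,1]-c,q[k,0],1),k.sum())
E
```

```text
w2 461 z [0.2199 0.2205 0.2209 0.2212 0.2217]
w3 304 z [0.2202 0.2206 0.2209 0.2213 0.2218]
28.568426876756035 0.1997331893471097 {'w2': array([0.51707985, 0.42070704]), 'w3': array([0.61259385, 0.24529204])} [0.56483685 0.33299954]
28.563496503294935 0.199716827481827 {'w2': array([0.51709393, 0.42068552]), 'w3': array([0.61258501, 0.24527667])} [0.56483947 0.3329811 ]
28.563095228677078 0.1997168137174926 {'w2': array([0.51709455, 0.42068604]), 'w3': array([0.6125844 , 0.24527653])} [0.56483948 0.33298129]
w2 [0.6553 0.1074] [0.6792 0.1371] ext [0.0239 0.0297]
w3 [ 0.6553 -0.0922] [ 0.6795 -0.0628] ext [0.0242 0.0294]
28.56306256965348 0.19971681258707474 {'w2': array([0.5170946 , 0.42068608]), 'w3': array([0.61258435, 0.24527652])} [0.56483948 0.3329813 ]
w2 [0.00361222 0.6567547 ] 164
w3 [-0.01042427  0.65679119] 121
```

step_arm([
  [0.16,-0.1,0,0.015],
  [0.32,-0.2,0.05,0.03],
  [0.451,-0.288,0.2,0.0433],
  [0.451,-0.288,0.4,0.0433],
  [0.451,-0.288,0.6,0.0433],
  [0.451,-0.288,0.7,0.0433],
  [0.451,-0.288,0.7,0.0433],
  [0.451,-0.288,0.7,0.0433],
  [0.451,-0.288,0.7,0.0433],
  [0.451,-0.288,0.7,0.0433],
])

```text
clock: 3.6
eef_pos: [0.3927, 0.2672, 0.1572]
eef_rot: [0.572, 0.821, 0.002, 0.001]
wrist_force: [-0.0, 0.4, 0.4]
width: 0.0854
gripper_force: 0.0
```

```bash
cat > go.py <<'E'
# usage: go.py x y z yaw_deg(tool y dir) -> shares from the measured pose
import sys
from h import *
x,y,z,yaw=map(float,sys.argv[1:5]);s=manip.observe();R=Ro.from_quat(s['eef_rot'])
cur=np.degrees(np.arctan2(*R.as_matrix()[1::-1,1]))
print('now',np.round(s['eef_pos'],4),'yaw',cur.round(2),'tilt',R.as_matrix()[:,2].round(4),'F',np.round(s['wrist_force'],1),'M',np.round(s['moment'],2),'w',round(float(s['width']),4),'t',s['clock'],'q',np.round(s['qpos'],2))
print('shares',(R.inv().apply(np.array([x,y,z])-s['eef_pos'])/.25).round(4),'twist',round(-(yaw-cur)/180,4))
E
python3 go.py .3906 .2673 .053 20.37
```

```text
now [0.3927 0.2672 0.1572] yaw 20.28 tilt [ 0.0034  0.0016 -1.    ] F [-0.   0.4  0.4] M [-0.04 -0.07 -0.04] w 0.0854 t 3.6 q [ 0.44  0.28 -0.52  0.77  0.    1.66]
shares [ 0.0033 -0.0094  0.4167] twist -0.0005
```

step_arm([
  [0.003,-0.009,0.15,0],
  [0.003,-0.009,0.28,0],
  [0.003,-0.009,0.36,0],
  [0.003,-0.009,0.414,0],
  [0.003,-0.009,0.414,0],
  [0.003,-0.009,0.414,0],
  [0.003,-0.009,0.414,0],
  [0.003,-0.009,0.414,0],
])

```text
clock: 4.4
eef_pos: [0.3899, 0.2667, 0.0529]
eef_rot: [0.572, 0.82, 0.001, 0.001]
wrist_force: [-0.5, 0.2, 0.0]
width: 0.0856
gripper_force: 0.0
```

```bash
python3 go.py .3906 .2673 .053 20.37
```

```text
now [0.3899 0.2667 0.0529] yaw 20.27 tilt [ 0.002  0.001 -1.   ] F [-0.5  0.2  0. ] M [-0.02 -0.02 -0.04] w 0.0856 t 4.4 q [ 0.44  0.43 -0.64  0.5   0.    1.66]
shares [ 0.0011  0.0034 -0.0003] twist -0.0006
```

step_arm([
  [0.001,0.003,0,0],
  [0.001,0.003,0,0],
  [0.001,0.003,0,0],
  [0.001,0.003,0,0],
  [0.001,0.003,0,0],
  [0.001,0.003,0,0],
  [0.001,0.003,0,0],
  [0.001,0.003,0,0],
  [0.001,0.003,0,0],
  [0.001,0.003,0,0],
  [0.001,0.003,0,0],
  [0.001,0.003,0,0],
], grip=1)

```text
clock: 5.6
eef_pos: [0.3895, 0.2668, 0.0519]
eef_rot: [0.572, 0.821, -0.0, -0.0]
wrist_force: [-1.7, -1.2, 5.1]
width: 0.0112
gripper_force: 59.6
```

```bash
python3 go.py .3906 .2673 .2 20.37
```

```text
now [0.3895 0.2668 0.0519] yaw 20.27 tilt [-1.e-04  0.e+00 -1.e+00] F [-1.7 -1.2  5.1] M [-0.16  0.35  0.01] w 0.0112 t 5.6 q [ 0.44  0.43 -0.64  0.5   0.    1.66]
shares [ 4.000e-04  4.800e-03 -5.925e-01] twist -0.0005
```

step_arm([
  [0,0.004,-0.06,0],
  [0,0.004,-0.15,0],
  [0,0.004,-0.3,0],
  [0,0.004,-0.45,0],
  [0,0.004,-0.6,0],
  [0,0.004,-0.6,0],
  [0,0.004,-0.6,0],
  [0,0.004,-0.6,0],
  [0,0.004,-0.6,0],
])

```text
clock: 6.5
eef_pos: [0.3893, 0.2665, 0.1998]
eef_rot: [0.572, 0.82, -0.002, -0.001]
wrist_force: [-1.0, -0.1, -3.5]
width: 0.0109
gripper_force: 59.1
```

```bash
python3 go.py .5297 .3139 .1836 28.56
```

```text
now [0.3893 0.2665 0.1998] yaw 20.27 tilt [-0.0035 -0.0017 -1.    ] F [-1.  -0.1 -3.5] M [-0.05 -0.02  0.  ] w 0.0109 t 6.5 q [ 0.44  0.23 -0.46  0.88 -0.    1.66]
shares [-0.0168  0.5929  0.0626] twist -0.0461
```

step_arm([
  [0,0.1,0,-0.01],
  [0,0.22,0,-0.02],
  [0,0.34,0.02,-0.03],
  [-0.01,0.45,0.04,-0.046],
  [-0.017,0.54,0.0626,-0.046],
  [-0.017,0.58,0.0626,-0.046],
  [-0.017,0.593,0.0626,-0.046],
  [-0.017,0.593,0.0626,-0.046],
  [-0.017,0.593,0.0626,-0.046],
  [-0.017,0.593,0.0626,-0.046],
  [-0.017,0.593,0.0626,-0.046],
])

```text
clock: 7.6
eef_pos: [0.5305, 0.3145, 0.1866]
eef_rot: [0.511, 0.86, 0.0, 0.0]
wrist_force: [0.8, 0.4, -4.9]
width: 0.011
gripper_force: 59.4
```

```bash
python3 go.py .5297 .3139 .1836 28.56; python3 - <<'E'
from h import *
import pickle
s=manip.observe();p,d=manip.camera('wrist');pickle.dump((s,p,d),open('pics/w4.pkl','wb'));cv2.imwrite('pics/w4.png',p[:,:,::-1])
C=cloud('wrist',d,s)
E
```

```text
now [0.5305 0.3145 0.1866] yaw 28.56 tilt [ 2.e-04  1.e-04 -1.e+00] F [ 0.8  0.4 -4.9] M [-0.   -0.01 -0.05] w 0.011 t 7.6 q [ 0.42  0.49 -0.1   0.97  0.    1.49]
shares [-0.0004 -0.0041  0.012 ] twist 0.0
```

View pics/w4.png

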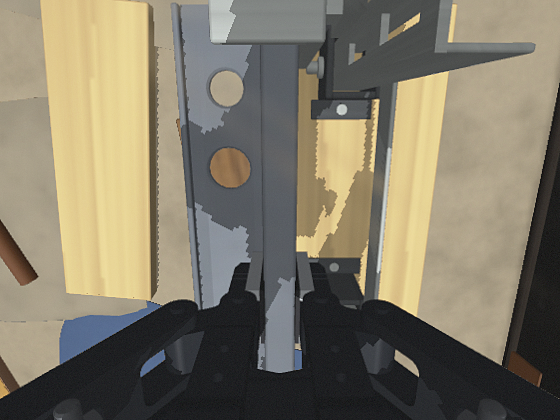

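The wrist view shows the web running straight down the image at column 280. The left pad is at (268,20), with its inner edge at row 42. The left upright's inner flange top is at (440-535,48). Measuring the alignment:

```bash
python3 - <<'E'
from h import *
import pickle
s,p,d=pickle.load(open('pics/w4.pkl','rb'));C=cloud('wrist',d,s);R=Ro.from_quat(s['eef_rot'])
T=R.inv().apply((C-s['eef_pos']).reshape(-1,3)).reshape(C.shape)
print('pad z',np.median(C[8:36,240:310,2]),'web z',[round(float(np.median(C[v-8:v+8,275:288,2])),4) for v in(70,150,220,270)])
def edge(u,v0,v1):
    g=np.diff(cv2.GaussianBlur(p,(3,3),0)[v0:v1,u].astype(float).mean(1));i=np.argmax(abs(g));return v0+i+.5
e=[(u,edge(u,34,50)) for u in range(235,255,3)];print(e)
print('pad edge toolx',R.inv().apply(onz('wrist',e,np.median(C[8:36,240:310,2]),s)-s['eef_pos'])[:,0].round(4))
e=[(u,edge(u,42,64)) for u in range(460,530,8)];print(e)
print('upr edge',R.inv().apply(onz('wrist',e,.221,s)-s['eef_pos'])[:,0].round(4))
print('strip z',[np.round(np.max(C[40:54,u,2]),4) for u in range(460,530,8)])
hh=[np.r_[[u for u in range(440,470)]]]
for v in(15,25,35,44): print(v,p[v,428:456].mean(1).astype(int),C[v,428:456:3,2].round(3))
E
```

```text
pad z 0.21496510400711252 web z [0.1989, 0.199, 0.199, 0.1989]
[(235, np.float64(44.5)), (238, np.float64(44.5)), (241, np.float64(44.5)), (244, np.float64(44.5)), (247, np.float64(44.5)), (250, np.float64(44.5)), (253, np.float64(41.5))]
pad edge toolx [0.0874 0.0874 0.0874 0.0874 0.0874 0.0874 0.0881]
[(460, np.float64(42.5)), (468, np.float64(42.5)), (476, np.float64(42.5)), (484, np.float64(62.5)), (492, np.float64(60.5)), (500, np.float64(59.5)), (508, np.float64(57.5)), (516, np.float64(55.5)), (524, np.float64(54.5))]
upr edge [0.087  0.087  0.087  0.0825 0.083  0.0832 0.0837 0.0842 0.0844]
strip z [np.float64(0.2219), np.float64(0.2222), np.float64(0.2218), np.float64(0.2222), np.float64(0.2224), np.float64(0.2219), np.float64(0.2224), np.float64(0.2217), np.float64(0.3105)]
15 [ 78  76  75  77  76  78  74  77  73  72  95 127 124 123 125 122 123 123
 125 122 123 119 131 180 199 196 195 178] [0.215 0.217 0.218 0.219 0.222 0.221 0.221 0.221 0.019 0.017]
25 [ 70  76  73  76  73  74  75  71  74  95 127 122 124 124 123 123 121 122
 122 120 116 147 194 199 197 192 170 153] [ 0.215  0.218  0.219  0.22   0.222  0.221  0.221  0.221  0.018 -0.   ]
35 [ 74  74  75  74  76  74  71  76 105 127 123 120 122 122 123 120 123 121
 120 115 150 206 198 197 191 166 151 154] [0.215 0.218 0.22  0.221 0.221 0.221 0.222 0.02  0.02  0.   ]
44 [ 75  74  77  75  74  74  73 116 127 120 123 121 123 122 120 120 122 122
 121 121 120 120 118 119 117 118 118 120] [0.217 0.218 0.22  0.221 0.222 0.22  0.22  0.22  0.22  0.221]
```

step_arm([
  [0,0,0.011,0],
  [0,0,0.011,0],
  [0,0,0.011,0],
  [0,0.012,0.011,0],
  [0,0.024,0.011,0],
  [0,0.036,0.011,0],
  [0,0.048,0.011,0],
  [0,0.056,0.011,0],
  [0,0.062,0.011,0],
  [0,0.066,0.011,0],
  [0,0.068,0.011,0],
  [0,0.068,0.011,0],
  [0,0.068,0.011,0],
])

```text
clock: 8.95
eef_pos: [0.5459, 0.3226, 0.1834]
eef_rot: [0.511, 0.86, -0.0, -0.0]
wrist_force: [1.2, -0.3, -3.9]
width: 0.0115
gripper_force: 59.4
```

```bash
cat > rk.py <<'E'
from h import *
s=manip.observe();c,n=np.cos(np.radians(28.56)),np.sin(np.radians(28.56))
A=np.array([[c,n,0],[-n,c,0],[0,0,1]])
R=Ro.from_quat(s['eef_rot']).as_matrix()
print('rack xyz mm',(A@(np.array(s['eef_pos'])-[.5648,.3330,0])*1e3).round(1),'F',(A@s['wrist_force']).round(1),'M',(A@s['moment']).round(2),'yaw',np.degrees(np.arctan2(R[1,1],R[0,1])).round(2),'w',round(float(s['width']),4),'t',round(s['clock'],2))
E
python3 rk.py
```

```text
rack xyz mm [-2.160e+01 -1.000e-01  1.834e+02] F [ 0.9 -0.8 -3.9] M [ 0.03  0.04 -0.  ] yaw 28.55 w 0.0115 t 8.95
```

The claw tips are past the face with no contact force, so they are entering the slots. I'll keep going slowly.

step_arm([
  [0,0.006,0,0],
  [0,0.012,0,0],
  [0,0.018,0,0],
  [0,0.024,0,0],
  [0,0.03,0,0],
  [0,0.034,0,0],
  [0,0.034,0,0],
  [0,0.034,0,0],
])

```text
clock: 9.75
eef_pos: [0.5533, 0.3267, 0.1832]
eef_rot: [0.511, 0.86, -0.0, -0.0]
wrist_force: [-0.1, 0.4, -4.2]
width: 0.0112
gripper_force: 59.4
```

```bash
python3 rk.py
```

```text
rack xyz mm [-1.310e+01 -1.000e-01  1.832e+02] F [ 0.1  0.4 -4.2] M [-0.02  0.11  0.03] yaw 28.56 w 0.0112 t 9.75
```

step_arm([
  [0,0.002,0,0],
  [0,0.004,0,0],
  [0,0.006,0,0],
  [0,0.006,0,0],
  [0,0.006,0,0],
])

```text
clock: 10.25
eef_pos: [0.5534, 0.3267, 0.1831]
eef_rot: [0.511, 0.86, -0.001, -0.001]
wrist_force: [-5.6, -3.8, -1.4]
width: 0.011
gripper_force: 59.8
```

```bash
python3 rk.py
```

```text
rack xyz mm [-1.300e+01 -1.000e-01  1.831e+02] F [-6.8 -0.6 -1.4] M [-0.02  1.06  0.05] yaw 28.55 w 0.011 t 10.25
```

step_arm([
  [0,-0.004,0,0],
  [0,-0.004,0.006,0],
  [0,-0.004,0.012,0],
  [0,-0.004,0.018,0],
  [0,-0.004,0.024,0],
  [0,-0.004,0.028,0],
  [0,-0.004,0.028,0],
  [0,-0.004,0.028,0],
])

```text
clock: 11.05
eef_pos: [0.5533, 0.3267, 0.1759]
eef_rot: [0.511, 0.86, -0.001, -0.0]
wrist_force: [-4.1, -3.0, -3.1]
width: 0.0108
gripper_force: 59.7
```

```bash
python3 rk.py
```

```text
rack xyz mm [-13.1  -0.  175.9] F [-5.  -0.7 -3.1] M [0.05 0.95 0.02] yaw 28.55 w 0.0108 t 11.05
```

step_arm([
  [0,-0.002,0.004,0],
  [0,-0.002,0.008,0],
  [0,-0.002,0.012,0],
  [0,-0.002,0.012,0],
  [0,-0.002,0.012,0],
])

```text
clock: 11.55
eef_pos: [0.5534, 0.3267, 0.1733]
eef_rot: [0.511, 0.86, -0.0, -0.0]
wrist_force: [-4.8, -1.9, -1.8]
width: 0.0107
gripper_force: 59.8
```

```bash
python3 rk.py
```

```text
rack xyz mm [-1.310e+01 -1.000e-01  1.733e+02] F [-5.1  0.6 -1.8] M [0.03 0.93 0.03] yaw 28.55 w 0.0107 t 11.55
```

step_arm([
  [0,-0.002,0.003,0],
  [0,-0.002,0.006,0],
  [0,-0.002,0.006,0],
  [0,-0.002,0.006,0],
])

```text
clock: 11.95
eef_pos: [0.5534, 0.3267, 0.1729]
eef_rot: [0.511, 0.86, 0.001, 0.0]
wrist_force: [-4.7, -1.3, 3.2]
width: 0.0114
gripper_force: 60.4
```

```bash
python3 rk.py
```

```text
rack xyz mm [-1.310e+01 -1.000e-01  1.729e+02] F [-4.8  1.2  3.2] M [-0.01  1.19  0.01] yaw 28.56 w 0.0114 t 11.95
```

The ears are resting on the bevels: the stand carries about 7 N and the moment is balanced. Releasing now.

step_arm([
  [0,0,0,0],
  [0,0,0,0],
  [0,0,0,0],
  [0,0,0,0],
  [0,0,0,0],
  [0,0,0,0],
  [0,0,0,0],
  [0,0,0,0],
], grip=-1)

```text
clock: 12.75
eef_pos: [0.553, 0.3265, 0.1719]
eef_rot: [0.511, 0.86, 0.0, -0.0]
wrist_force: [-0.2, 1.0, -0.1]
width: 0.0852
gripper_force: 0.0
```

```bash
python3 rk.py
```

```text
rack xyz mm [-1.350e+01 -1.000e-01  1.719e+02] F [ 0.3  0.9 -0.1] M [ 0.02  0.02 -0.01] yaw 28.55 w 0.0852 t 12.75
```

step_arm([
  [0,0,-0.06,0],
  [0,0,-0.2,0],
  [0,0,-0.36,0],
  [0,0,-0.5,0],
  [0,-0.05,-0.5,-0.045],
  [0,-0.1,-0.5,-0.09],
  [0,-0.1,-0.5,-0.135],
  [0,-0.1,-0.5,-0.18],
  [0,-0.1,-0.5,-0.225],
  [0,-0.1,-0.5,-0.27],
  [0,-0.1,-0.5,-0.315],
  [0,-0.1,-0.5,-0.36],
  [0,-0.1,-0.5,-0.405],
  [0,-0.1,-0.5,-0.45],
  [0,-0.1,-0.5,-0.5],
  [0,-0.1,-0.5,-0.5],
  [0,-0.1,-0.5,-0.5],
  [0,-0.1,-0.5,-0.5],
], grip=-1)

```text
clock: 14.55
eef_pos: [0.5311, 0.3145, 0.2969]
eef_rot: [-0.246, 0.969, -0.0, 0.0]
wrist_force: [-0.3, 0.0, -0.4]
width: 0.0853
gripper_force: 0.0
```

```bash
python3 rk.py; python3 - <<'E'
from h import *
import pickle
s=manip.observe();p,d=manip.camera('wrist');pickle.dump((s,p,d),open('pics/w5.pkl','wb'));cv2.imwrite('pics/w5.png',p[:,:,::-1])
E
```

```text
rack xyz mm [-3.850e+01 -1.000e-01  2.969e+02] F [-0.2  0.2 -0.4] M [0.03 0.04 0.01] yaw 118.43 w 0.0853 t 14.55
```

View pics/w5.png

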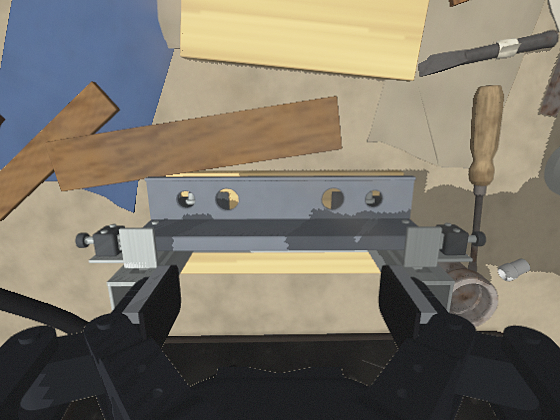

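The rail hangs hooked and level. Its pads are at about (137,248), the right end, and (420,248), the left end.

```bash
cat > pads.py <<'E'
import sys,pickle
from h import *
s,p,d=pickle.load(open(sys.argv[1],'rb'));C=cloud('wrist',d,s)
c,n=np.cos(np.radians(28.56)),np.sin(np.radians(28.56));A=np.array([[c,n,0],[-n,c,0],[0,0,1]])
Q=(C-[.5648,.3330,0])@A.T*1e3
hsv=cv2.cvtColor(p,cv2.COLOR_RGB2HSV)
for sg,nm in((1,'l'),(-1,'r')):
    m=(hsv[...,1]<40)&(hsv[...,2]>150)&(d>0)&(abs(Q[...,1]*sg-100)<22)&(Q[...,0]<6)&(Q[...,0]>-45)&(Q[...,2]>175)&(Q[...,2]<212)
    q=Q[m];print(nm,m.sum(),'z',np.percentile(q[:,2],[10,50,90]).round(1),'x',np.percentile(q[:,0],[2,98]).round(1),'y',np.percentile(q[:,1],[2,98]).round(1),'mean',q.mean(0).round(1))
    for lo,hi,t in((.212,.24,'upr'),):
        k=(Q[...,2]>218)&(Q[...,2]<226)&(abs(Q[...,1]*sg-100)<18)&(abs(Q[...,0]-12)<16);print('  upright top',np.median(Q[k][:,2]).round(1) if k.any() else None)
E
python3 pads.py pics/w5.pkl; python3 go.py .5648 .3330 .25 118.56
```

```text
now [0.531  0.3145 0.2969] yaw 118.46 tilt [-0. -0. -1.] F [ 0.1  0.1 -0.6] M [ 0.01 -0.04 -0.06] w 0.0854 t 14.6 q [ 0.42  0.43  0.08  1.22 -0.   -0.08]
shares [-0.154   0.0006  0.1875] twist -0.0006Traceback (most recent call last):
  File "pads.py", line 9, in <module>
    q=Q[m];print(nm,m.sum(),'z',np.percentile(q[:,2],[10,50,90]).round(1),'x',np.percentile(q[:,0],[2,98]).round(1),'y',np.percentile(q[:,1],[2,98]).round(1),'mean',q.mean(0).round(1))
                                ~~~~~~~~~~~~~^^^^^^^^^^^^^^^^^^^
    return _quantile_unchecked(
        a, q, axis, out, overwrite_input, method, keepdims, weights)
    return _ureduce(a,
                    func=_quantile_ureduce_func,
    ...<5 lines>...
                    overwrite_input=overwrite_input,
                    method=method)
    r = func(a, **kwargs)
    result = _quantile(arr,
                       quantiles=q,
    ...<2 lines>...
                       out=out,
                       weights=wgt)
    slices_having_nans = np.isnan(arr[-1, ...])
                                  ~~~^^^^^^^^^
IndexError: index -1 is out of bounds for axis 0 with size 0
```

```bash
sed -i 's/^for sg/for (v,u) in ((248,420),(248,137),(240,415),(255,425)): print((v,u),Q[v,u].round(1),hsv[v,u])\nfor sg/; s/<40)&(hsv\[...,2\]>150)/<70)\&(hsv[...,2]>130)/' pads.py; python3 pads.py pics/w5.pkl 2>&1 | head -12
```

```text
(248, 420) [-14.9  98.1 201.3] [ 90  10 130]
(248, 137) [ -15.3 -100.7  201.1] [ 60   6 205]
(240, 415) [-20.9  94.  201.1] [ 70   6 131]
(255, 425) [ -9.5 102.2 201.3] [ 75   8 131]
l 927 z [200.5 201.3 202.1] x [-29.   -1.5] y [ 88.8 110.8] mean [-16.1 100.1 201.2]
  upright top 220.5
r 1388 z [200.4 201.4 202.3] x [-29.6  -0.3] y [-111.5  -79.8] mean [-15.1 -99.5 200.7]
  upright top 220.6
```

Both pads are at z≈201.2 mm, which is 12.6 mm above home. I'll go over the left pad with the gripper closed.

step_arm([
  [-0.02,0.1,0,0],
  [-0.05,0.22,0,0],
  [-0.082,0.33,0,0],
  [-0.082,0.4,0.05,0],
  [-0.082,0.4,0.12,0],
  [-0.082,0.4,0.18,0],
  [-0.082,0.4,0.208,0],
  [-0.082,0.4,0.208,0],
  [-0.082,0.4,0.208,0],
  [-0.082,0.4,0.208,0],
], grip=1)

```text
clock: 15.6
eef_pos: [0.5018, 0.4122, 0.2458]
eef_rot: [-0.246, 0.969, 0.0, 0.001]
wrist_force: [-1.2, 0.0, 0.4]
width: 0.0004
gripper_force: 0.0
```

```bash
python3 rk.py
```

```text
rack xyz mm [-17.5  99.7 245.8] F [-1.   0.6  0.4] M [ 0.03  0.04 -0.03] yaw 118.52 w 0.0004 t 15.6
```

step_arm([
  [0,0,0.04,0],
  [0,0,0.08,0],
  [0,0,0.095,0],
  [0,0,0.1,0],
  [0,0,0.104,0],
  [0,0,0.108,0],
  [0,0,0.108,0],
  [0,0,0.108,0],
])

```text
clock: 16.4
eef_pos: [0.5013, 0.4122, 0.2182]
eef_rot: [-0.247, 0.969, 0.0, 0.0]
wrist_force: [-2.2, -1.3, 3.1]
width: -0.0002
gripper_force: 1.7
```

```bash
python3 rk.py
```

```text
rack xyz mm [-17.9 100.  218.2] F [-2.6 -0.1  3.1] M [-0.06  0.54 -0.03] yaw 118.55 w -0.0002 t 16.4
```

step_arm([
  [0,0,0.003,0],
  [0,0,0.006,0],
  [0,0,0.009,0],
  [0,0,0.012,0],
  [0,0,0.012,0],
])

```text
clock: 16.9
eef_pos: [0.5013, 0.4121, 0.2152]
eef_rot: [-0.247, 0.969, -0.0, 0.0]
wrist_force: [-2.2, -0.9, 4.6]
width: -0.0001
gripper_force: 2.4
```

```bash
python3 rk.py
```

```text
rack xyz mm [-17.9  99.8 215.2] F [-2.3  0.2  4.6] M [-0.17  0.62  0.02] yaw 118.55 w -0.0001 t 16.9
```

step_arm([
  [0,0,0.003,0],
  [0,0,0.006,0],
  [0,0,0.009,0],
  [0,0,0.012,0],
  [0,0,0.015,0],
  [0,0,0.015,0],
])

```text
clock: 17.5
eef_pos: [0.5012, 0.4122, 0.2107]
eef_rot: [-0.247, 0.969, -0.0, -0.0]
wrist_force: [0.8, -0.4, 0.7]
width: 0.0001
gripper_force: 0.0
```

```bash
python3 rk.py
```

```text
rack xyz mm [-18.   99.9 210.7] F [ 0.5 -0.7  0.7] M [-0.04  0.02  0.04] yaw 118.55 w 0.0001 t 17.5
```

The force dropped, so the ear passed the bolt. I'll press on gently to feel the hard stop.

step_arm([
  [0,0,0.003,0],
  [0,0,0.006,0],
  [0,0,0.009,0],
  [0,0,0.012,0],
  [0,0,0.012,0],
])

```text
clock: 18.0
eef_pos: [0.5012, 0.4121, 0.208]
eef_rot: [-0.247, 0.969, -0.0, -0.0]
wrist_force: [-0.1, -0.4, 0.0]
width: -0.0001
gripper_force: 0.0
```

```bash
python3 rk.py
```

```text
rack xyz mm [-18.   99.9 208. ] F [-0.2 -0.3  0. ] M [-0.01 -0.    0.05] yaw 118.55 w -0.0001 t 18.0
```

step_arm([
  [0,0,0.003,0],
  [0,0,0.006,0],
  [0,0,0.009,0],
  [0,0,0.012,0],
  [0,0,0.012,0],
])

```text
clock: 18.5
eef_pos: [0.5014, 0.4123, 0.2071]
eef_rot: [-0.247, 0.969, 0.0, 0.001]
wrist_force: [-3.0, -3.0, 10.7]
width: 0.0004
gripper_force: 5.0
```

```bash
python3 rk.py
```

```text
rack xyz mm [-17.8  99.9 207.1] F [-4.  -1.2 10.7] M [-0.09  0.79 -0.04] yaw 118.56 w 0.0004 t 18.5
```

The left end is on its hard stop at the expected height. Now the right end.

step_arm([
  [0,0,-0.08,0],
  [0,0,-0.16,0],
  [0,-0.15,-0.16,0],
  [0,-0.33,-0.16,0],
  [0,-0.51,-0.16,0],
  [0,-0.67,-0.16,0],
  [0,-0.8,-0.16,0],
  [0,-0.8,-0.16,0],
  [0,-0.8,-0.12,0],
  [0,-0.8,-0.12,0],
  [0,-0.8,-0.12,0],
])

```text
clock: 19.6
eef_pos: [0.5958, 0.2376, 0.2344]
eef_rot: [-0.247, 0.969, 0.0, -0.001]
wrist_force: [0.6, 0.6, -0.1]
width: 0.0002
gripper_force: 0.0
```

```bash
python3 rk.py; python3 - <<'E'
from h import *
import pickle
p,d=manip.camera('side');m=p[100:300,180:380];cv2.imwrite('pics/side2.png',cv2.resize(m,(600,600),interpolation=cv2.INTER_CUBIC)[:,:,::-1])
E
```

```text
rack xyz mm [-18.4 -98.7 234.4] F [ 0.8  0.2 -0.1] M [0.01 0.02 0.01] yaw 118.65 w 0.0002 t 19.6
```

View pics/side2.png

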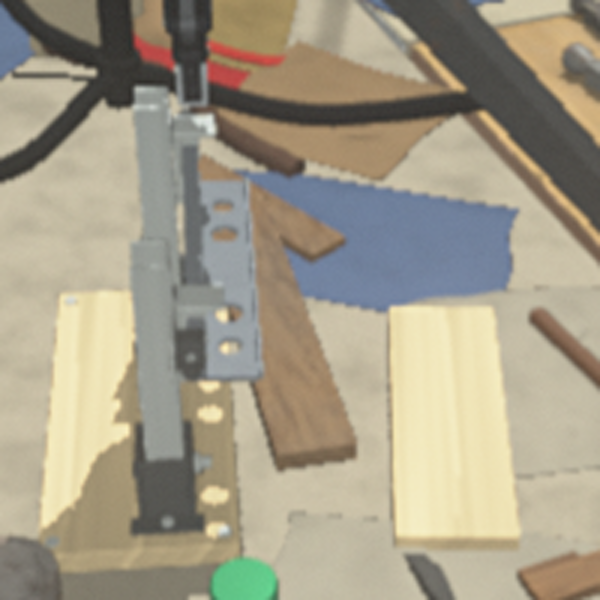

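The side view shows the rail hooked on both uprights, with the gripper above the right pad at (200,120). Pressing the right end.

step_arm([
  [0,-0.004,0.03,0],
  [0,-0.004,0.048,0],
  [0,-0.004,0.053,0],
  [0,-0.004,0.058,0],
  [0,-0.004,0.062,0],
  [0,-0.004,0.066,0],
  [0,-0.004,0.07,0],
  [0,-0.004,0.074,0],
  [0,-0.004,0.074,0],
])

```text
clock: 20.55
eef_pos: [0.5976, 0.2356, 0.2171]
eef_rot: [-0.247, 0.969, -0.0, 0.0]
wrist_force: [0.2, -0.5, 1.9]
width: 0.0001
gripper_force: 1.3
```

```bash
python3 rk.py
```

```text
rack xyz mm [ -17.7 -101.2  217.1] F [-0.1 -0.5  1.9] M [-0.05  0.05  0.02] yaw 118.55 w 0.0001 t 20.55
```

step_arm([
  [0,0,0.003,0],
  [0,0,0.006,0],
  [0,0,0.009,0],
  [0,0,0.012,0],
  [0,0,0.015,0],
  [0,0,0.018,0],
  [0,0,0.018,0],
])

```text
clock: 21.25
eef_pos: [0.5968, 0.2355, 0.2112]
eef_rot: [-0.247, 0.969, 0.0, -0.001]
wrist_force: [-0.1, 0.1, 0.2]
width: 0.0002
gripper_force: 0.0
```

```bash
python3 rk.py
```

```text
rack xyz mm [ -18.5 -100.9  211.2] F [-0.1  0.2  0.2] M [0.   0.04 0.02] yaw 118.55 w 0.0002 t 21.25
```

step_arm([
  [0,0,0.003,0],
  [0,0,0.006,0],
  [0,0,0.009,0],
  [0,0,0.012,0],
  [0,0,0.015,0],
  [0,0,0.018,0],
  [0,0,0.021,0],
  [0,0,0.024,0],
  [0,0,0.024,0],
])

```text
clock: 22.15
eef_pos: [0.5974, 0.2356, 0.2071]
eef_rot: [-0.247, 0.969, -0.0, 0.0]
wrist_force: [-2.6, -1.2, 5.1]
width: 0.0
gripper_force: 2.5
```

```bash
python3 rk.py
```

```text
rack xyz mm [ -17.9 -101.1  207.1] F [-2.8  0.1  5.1] M [ 0.05  0.37 -0.02] yaw 118.55 w 0.0 t 22.15
```

step_arm([
  [0,0,0.004,0],
  [0,0,0.004,0],
  [0,0,0.004,0],
])

```text
clock: 22.45
eef_pos: [0.5975, 0.2356, 0.2069]
eef_rot: [-0.247, 0.969, -0.0, 0.001]
wrist_force: [-2.9, -1.5, 8.9]
width: 0.0
gripper_force: 4.6
```

step_arm([
  [0,0,-0.08,0],
  [0,0,-0.2,0],
  [0.04,0.12,-0.36,0],
  [0.082,0.28,-0.38,0],
  [0.082,0.4,-0.38,0],
  [0.082,0.4,-0.38,0],
  [0.082,0.4,-0.38,0],
  [0.082,0.4,-0.38,0],
], grip=-1)

```text
clock: 23.25
eef_pos: [0.5319, 0.3131, 0.2998]
eef_rot: [-0.246, 0.969, -0.0, -0.0]
wrist_force: [-0.5, 1.1, 0.8]
width: 0.0855
gripper_force: 0.0
```

```bash
python3 rk.py; python3 - <<'E'
from h import *
import pickle
s=manip.observe();p,d=manip.camera('wrist');pickle.dump((s,p,d),open('pics/w6.pkl','wb'))
a=p[205:285,60:200];b=p[205:285,360:500]
cv2.imwrite('pics/w6.png',np.vstack([cv2.resize(x,(525,300),interpolation=cv2.INTER_CUBIC) for x in(a,b)])[:,:,::-1])
E
python3 pads.py pics/w6.pkl
```

```text
rack xyz mm [-38.4  -1.8 299.8] F [0.1 1.2 0.8] M [-0.07  0.03  0.05] yaw 118.51 w 0.0855 t 23.25
(248, 420) [ -8.1 103.7 187.9] [ 83   8 133]
(248, 137) [  -8.9 -109.1  189.3] [ 81   8 215]
(240, 415) [-15.2  98.5 189.5] [ 70   6 128]
(255, 425) [ -2.7 107.8 188.7] [ 70   7 109]
l 874 z [187.2 188.2 189.1] x [-31.   1.] y [ 90.3 114.9] mean [-18.  101.7 188. ]
  upright top 220.5
r 1309 z [186.7 188.1 189.1] x [-31.8   1.1] y [-121.2  -87.4] mean [-16.7 -99.7 187.7]
  upright top 220.7
```

View pics/w6.png

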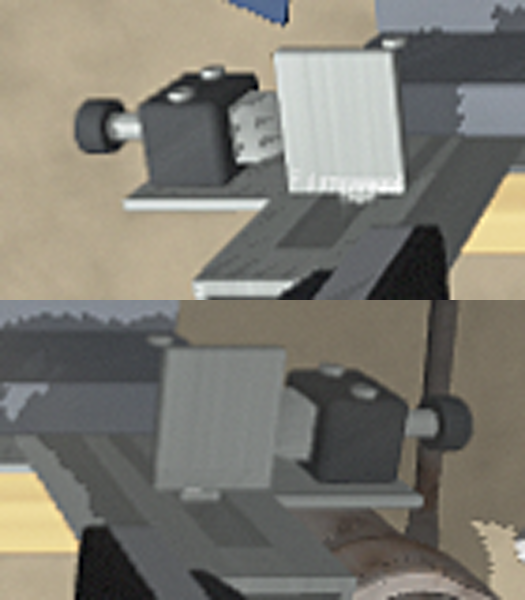

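Both crops show the bolts sprung out, at (255,125) top and (297,420) bottom. Both pads are level at 188.1 mm, 32 mm below the upright tops, so the rail is home and locked.

```bash
python3 -c "
from station import manip
print(manip.hand_in())"
```

```text
the job is handed in; nothing more can be done
None
```

The rail is hooked into both top slots and pressed fully home, and the camera shows both spring catches snapped back out over its ears; force on the stand read no more than about 15 N, the nearby tools were left alone, and the job was handed in at about 23 s.

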